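# Mirror the condiment row

### The arm

A 6-joint arm with a two-finger parallel gripper is mounted at the origin on a cart in front of the work surface, level with it; the furniture and walls round the work are solid. World frame = base frame: x ahead of the robot, y to its left, z up, the work surface at z = 0. Lengths are in m, angles in rad, forces in N, time in s.
With the tool pointing down it reaches from about 0.35 to 0.975 m from the base axis. Payload 4.9 kg.
Tool frame: the origin (TCP) lies at the centre of the arm's flange, where the gripper is bolted on; the fingertips stand 173 mm ahead of it and the grasp point (between the pads) lies 155 mm ahead of it (bot.grasp_offset is the distance from the TCP to the grasp point, in m); y points along the fingers, z is the direction in which the jaws open and shut, and the axes are right-handed (so a half turn about y gives the same grasp; the last joint's range is limited). The gripper opens to 85 mm and grips with 20 to 120 N. Pads are 22 mm wide; open, the fingers measure 114 mm over their backs; the gripper's body (76 mm by 85 mm) begins 54 mm behind the grasp point. The pads swing forward as they close: fully open they stand 13 mm farther back than shut.
Start: joints at [1.123, 0.053, 1.613, -0, 1.476, -0.119], TCP at [0.202, 0.592, 0.405] pointing down, gripper open.
Joint ranges: [-3.01, 3.01], [-1.01, 2.22], [0.06, 2.58], [-1.02, 4.17], [0.09, 2.62], [-3.14, 3.14]. Speed limits (rad/s): [2.57, 2.57, 3.14, 3.14, 3.14, 3.14].

### API

Orientations are given as a unit quaternion [w, x, y, z].
In Python, from bench import bot, vision, spotter gives the robot as it stands.
- The arm moves only by the tool step_arm, never from a script. Its argument "targets" is a list of rows, each a list of 6 numbers: the shift along the tool's x, y, z in cm, then the turn, a rotation vector about the tool's x, y, z in rad. A call has exactly 5 rows; each row is the pose to reach, as a shift and turn from the pose commanded when the call began, along the tool's axes at that moment; what a row does not reach only later rows make up. A row lasts 1/12 s, in which the tool goes at most 41.7 mm and 7.16 degrees, less where a joint would pass 70% of its speed; a pose out of reach is approached as far as the arm can. A call with a gripper value outside its range is refused whole. "fingers" is the opening, from 0 (shut) to 1 (fully open), set as the call begins (left out, the last holds). The fingers move at their own pace and stop on an object; the grip force is fixed at half the most. Time passes only in rows, so rows that repeat a pose let the fingers close, or fill a call up. It gives the time, the measured TCP pose, the force and the opening at its end, in the units of the state.
- bot.get_obs(): the state, without advancing time (a new reading comes with each control period).
- vision.grab_frame(name): name is "scene" or "side" or "wrist"; returns (picture, depth): 420x560x3 uint8, blue, green, red; 420x560 float32, m along the optical axis (not along the pixel's ray), 0 where there is no reading.
- vision.calibration(name): a dict with "vertical_fov" (degrees; the focal length in pixels is half the picture's height over the tangent of half this angle, whatever the lens; pixels are square), "cx", "cy" (the principal point, pixels), "origin" and "rotation" of the camera in the world. Camera axes: x right, y up, looking along -z (the intrinsics and any distortion apply to the point x, -y, -z); pixel columns grow to the right and rows downward; lengths in m; the calibration is good to about 2 mm. A picture is of the moment at which its call begins: read the wrist's pose just before it. calibration takes no time and is no camera call; for the wrist camera it gives the pose at the moment of the call.
- bot.finish_job(): hands the job in, once; it reports no verdict.
Trained networks look in the newest picture that a camera, given by its name, has taken for a name from the list of things; names that differ only in an ending like _2 or _b are one class to them, and where a whole thing is asked for, a point or a joint stands for the part that bears it (a point fixed in the world has none). Each returns a list of dicts, best first, with "p" (0 to 1); they miss things now and then, are a little off and sometimes report something else, mostly with a low value. They report only what shows in the picture. A call takes as long as a camera call. They do not tell look-alikes from the thing itself.
- spotter.recognise(camera, query): "xyz" ([x, y, z] in m, in world coordinates, good to about 4 mm: the middle of the surface that is visible of it).
- spotter.outline_of(camera, query): "region" (420x560 bool, what is visible of it).
The state is a dict: "clock": time; "joint_positions": joint angles; "joint_velocities": joint speeds; "effort": joint torques, N m; "tool_pos": TCP position; "tool_rot": TCP orientation; "contact_force": force on the tool from outside, world axes, zero at the start; "torque": the same for the moment, N m; "finger_gap": finger opening in m.
Only numpy, scipy, OpenCV 4.12 (cv2) and the standard library are available. Lean on these libraries where they do the work, as an engineer would, in place of code of your own. Each camera call takes 0.05 s, during which the arm holds its last target. There are 200 camera calls.

### The job

The condiments are to be served across the counter, so move the row of four from the rack they stand in to the empty rack in reverse order: start at the left end of the row and, one at a time, put the leftmost in the rightmost bay of the empty rack, the next one in the bay beside it, and so on, always leaving the rest of the row standing in its bays until its turn. Stand each upright in the middle of its bay, let go, and do not tip any of them or push the heart-shaped cutter or the garlic about; left and right are as the robot sees them.

Things in the scene. Friction and masses are not known exactly. Their poses are not given: they have to be found in the camera images.
- full_rack: Rack holding the four condiments at the start, one a bay, in any order; left or right of the other, like rack: wooden, fixed, 94 mm (x, away from the robot) by 366 mm (y, to its left), yaw within 0.2 rad. Origin under its middle at worktop height. Four bays about 80 mm square, centres x = 0, y = 132, 44, -44, -132 mm; floors at z = 16 mm; dividers and rods up to z = 30 mm.
- empty_rack: Rack that is empty at the start: wooden, fixed, 94 mm (x, away from the robot) by 366 mm (y, to its left), yaw within 0.2 rad. Origin under its middle at worktop height. Four bays about 80 mm square, centres x = 0, y = 132, 44, -44, -132 mm; floors at z = 16 mm; dividers and rods up to z = 30 mm.
- pepper_mill: turned wooden pepper mill, 170 mm tall, 58 mm across its body; its round head, fixed, is 49 mm across from 123 to 159 mm above the underside, with a 12 mm metal nut on top. Grip it by the head, 135 to 140 mm up. About 0.18 kg. Origin at the centre of its underside, z up.
- spice_jar: round clear spice jar with a flat black cap, 41 mm across, 105 mm tall. About 0.11 kg. (The similar condiments at the far back of the worktop are not part of the job.) Origin at the centre of its underside, z up.
- salt_shaker: round clear salt shaker with a domed grey metal top, 90 mm tall, 44 mm across up to 74 mm, the top 34 mm across. About 0.1 kg. Origin at the centre of its underside, z up.
- lidded_jar: wide clear jar with a flat grey lid, 102 mm tall, 64 to 66 mm across along its own x axis and 72 mm along its y axis, which lies along the rack within 0.1 rad at the start; grip it across the rack, high up near the lid. About 0.5 kg. Origin at the centre of its underside, z up.
- heart_cutter: bystander: loose heart-shaped cookie cutter, 48 x 53 mm, 21 mm tall, on the worktop behind the racks. Origin under its middle.
- garlic: bystander: loose garlic bulb, 60 mm across, 59 mm tall, on the worktop behind the racks. Origin under its middle.
Not all that is in view belongs to the job. What is shaped like the pepper_mill but blue or orange is not meant.

How it is judged:
On the way, in this order (a step that is already met when the one before it is completed fails the run):
1. the leftmost of the original row stands in the rightmost bay of the other rack, what stood to its right still waiting in its own bays (((x of pepper_mill in the frame of empty_rack between -0.015 and 0.015 m and y of pepper_mill in the frame of empty_rack between -0.147 and -0.117 m and z of pepper_mill in the frame of empty_rack below 0.022 m) or (x of spice_jar in the frame of empty_rack between -0.015 and 0.015 m and y of spice_jar in the frame of empty_rack between -0.147 and -0.117 m and z of spice_jar in the frame of empty_rack below 0.022 m) or (x of salt_shaker in the frame of empty_rack between -0.015 and 0.015 m and y of salt_shaker in the frame of empty_rack between -0.147 and -0.117 m and z of salt_shaker in the frame of empty_rack below 0.022 m) or (x of lidded_jar in the frame of empty_rack between -0.015 and 0.015 m and y of lidded_jar in the frame of empty_rack between -0.147 and -0.117 m and z of lidded_jar in the frame of empty_rack below 0.022 m)) and ((y of pepper_mill in the frame of full_rack between 0.019 and 0.069 m and z of pepper_mill in the frame of full_rack below 0.022 m) or (y of spice_jar in the frame of full_rack between 0.019 and 0.069 m and z of spice_jar in the frame of full_rack below 0.022 m) or (y of salt_shaker in the frame of full_rack between 0.019 and 0.069 m and z of salt_shaker in the frame of full_rack below 0.022 m) or (y of lidded_jar in the frame of full_rack between 0.019 and 0.069 m and z of lidded_jar in the frame of full_rack below 0.022 m)) and ((y of pepper_mill in the frame of full_rack between -0.069 and -0.019 m and z of pepper_mill in the frame of full_rack below 0.022 m) or (y of spice_jar in the frame of full_rack between -0.069 and -0.019 m and z of spice_jar in the frame of full_rack below 0.022 m) or (y of salt_shaker in the frame of full_rack between -0.069 and -0.019 m and z of salt_shaker in the frame of full_rack below 0.022 m) or (y of lidded_jar in the frame of full_rack between -0.069 and -0.019 m and z of lidded_jar in the frame of full_rack below 0.022 m)) and ((y of pepper_mill in the frame of full_rack between -0.157 and -0.107 m and z of pepper_mill in the frame of full_rack below 0.022 m) or (y of spice_jar in the frame of full_rack between -0.157 and -0.107 m and z of spice_jar in the frame of full_rack below 0.022 m) or (y of salt_shaker in the frame of full_rack between -0.157 and -0.107 m and z of salt_shaker in the frame of full_rack below 0.022 m) or (y of lidded_jar in the frame of full_rack between -0.157 and -0.107 m and z of lidded_jar in the frame of full_rack below 0.022 m))), for 0.2 s.
2. the second from the left of the original row stands in the second bay from the right of the other rack, what stood to its right still waiting in its own bays (((x of pepper_mill in the frame of empty_rack between -0.015 and 0.015 m and y of pepper_mill in the frame of empty_rack between -0.059 and -0.029 m and z of pepper_mill in the frame of empty_rack below 0.022 m) or (x of spice_jar in the frame of empty_rack between -0.015 and 0.015 m and y of spice_jar in the frame of empty_rack between -0.059 and -0.029 m and z of spice_jar in the frame of empty_rack below 0.022 m) or (x of salt_shaker in the frame of empty_rack between -0.015 and 0.015 m and y of salt_shaker in the frame of empty_rack between -0.059 and -0.029 m and z of salt_shaker in the frame of empty_rack below 0.022 m) or (x of lidded_jar in the frame of empty_rack between -0.015 and 0.015 m and y of lidded_jar in the frame of empty_rack between -0.059 and -0.029 m and z of lidded_jar in the frame of empty_rack below 0.022 m)) and ((y of pepper_mill in the frame of full_rack between -0.069 and -0.019 m and z of pepper_mill in the frame of full_rack below 0.022 m) or (y of spice_jar in the frame of full_rack between -0.069 and -0.019 m and z of spice_jar in the frame of full_rack below 0.022 m) or (y of salt_shaker in the frame of full_rack between -0.069 and -0.019 m and z of salt_shaker in the frame of full_rack below 0.022 m) or (y of lidded_jar in the frame of full_rack between -0.069 and -0.019 m and z of lidded_jar in the frame of full_rack below 0.022 m)) and ((y of pepper_mill in the frame of full_rack between -0.157 and -0.107 m and z of pepper_mill in the frame of full_rack below 0.022 m) or (y of spice_jar in the frame of full_rack between -0.157 and -0.107 m and z of spice_jar in the frame of full_rack below 0.022 m) or (y of salt_shaker in the frame of full_rack between -0.157 and -0.107 m and z of salt_shaker in the frame of full_rack below 0.022 m) or (y of lidded_jar in the frame of full_rack between -0.157 and -0.107 m and z of lidded_jar in the frame of full_rack below 0.022 m))), for 0.2 s.
3. the third from the left of the original row stands in the third bay from the right of the other rack, what stood to its right still waiting in its own bays (((x of pepper_mill in the frame of empty_rack between -0.015 and 0.015 m and y of pepper_mill in the frame of empty_rack between 0.029 and 0.059 m and z of pepper_mill in the frame of empty_rack below 0.022 m) or (x of spice_jar in the frame of empty_rack between -0.015 and 0.015 m and y of spice_jar in the frame of empty_rack between 0.029 and 0.059 m and z of spice_jar in the frame of empty_rack below 0.022 m) or (x of salt_shaker in the frame of empty_rack between -0.015 and 0.015 m and y of salt_shaker in the frame of empty_rack between 0.029 and 0.059 m and z of salt_shaker in the frame of empty_rack below 0.022 m) or (x of lidded_jar in the frame of empty_rack between -0.015 and 0.015 m and y of lidded_jar in the frame of empty_rack between 0.029 and 0.059 m and z of lidded_jar in the frame of empty_rack below 0.022 m)) and ((y of pepper_mill in the frame of full_rack between -0.157 and -0.107 m and z of pepper_mill in the frame of full_rack below 0.022 m) or (y of spice_jar in the frame of full_rack between -0.157 and -0.107 m and z of spice_jar in the frame of full_rack below 0.022 m) or (y of salt_shaker in the frame of full_rack between -0.157 and -0.107 m and z of salt_shaker in the frame of full_rack below 0.022 m) or (y of lidded_jar in the frame of full_rack between -0.157 and -0.107 m and z of lidded_jar in the frame of full_rack below 0.022 m))), for 0.2 s.
At the end, for the whole second after the job is handed in: All four condiments stand in the rack that was empty, one in each bay, within 15 mm of the bay's centre along the rack and across it, on the bay floor, within 0.1 rad of upright and at rest; the order, the reverse of the original row, follows from the stages (((x of pepper_mill in the frame of empty_rack between -0.015 and 0.015 m and y of pepper_mill in the frame of empty_rack between 0.117 and 0.147 m and z of pepper_mill in the frame of empty_rack below 0.022 m) or (x of spice_jar in the frame of empty_rack between -0.015 and 0.015 m and y of spice_jar in the frame of empty_rack between 0.117 and 0.147 m and z of spice_jar in the frame of empty_rack below 0.022 m) or (x of salt_shaker in the frame of empty_rack between -0.015 and 0.015 m and y of salt_shaker in the frame of empty_rack between 0.117 and 0.147 m and z of salt_shaker in the frame of empty_rack below 0.022 m) or (x of lidded_jar in the frame of empty_rack between -0.015 and 0.015 m and y of lidded_jar in the frame of empty_rack between 0.117 and 0.147 m and z of lidded_jar in the frame of empty_rack below 0.022 m)) and ((x of pepper_mill in the frame of empty_rack between -0.015 and 0.015 m and y of pepper_mill in the frame of empty_rack between 0.029 and 0.059 m and z of pepper_mill in the frame of empty_rack below 0.022 m) or (x of spice_jar in the frame of empty_rack between -0.015 and 0.015 m and y of spice_jar in the frame of empty_rack between 0.029 and 0.059 m and z of spice_jar in the frame of empty_rack below 0.022 m) or (x of salt_shaker in the frame of empty_rack between -0.015 and 0.015 m and y of salt_shaker in the frame of empty_rack between 0.029 and 0.059 m and z of salt_shaker in the frame of empty_rack below 0.022 m) or (x of lidded_jar in the frame of empty_rack between -0.015 and 0.015 m and y of lidded_jar in the frame of empty_rack between 0.029 and 0.059 m and z of lidded_jar in the frame of empty_rack below 0.022 m)) and ((x of pepper_mill in the frame of empty_rack between -0.015 and 0.015 m and y of pepper_mill in the frame of empty_rack between -0.059 and -0.029 m and z of pepper_mill in the frame of empty_rack below 0.022 m) or (x of spice_jar in the frame of empty_rack between -0.015 and 0.015 m and y of spice_jar in the frame of empty_rack between -0.059 and -0.029 m and z of spice_jar in the frame of empty_rack below 0.022 m) or (x of salt_shaker in the frame of empty_rack between -0.015 and 0.015 m and y of salt_shaker in the frame of empty_rack between -0.059 and -0.029 m and z of salt_shaker in the frame of empty_rack below 0.022 m) or (x of lidded_jar in the frame of empty_rack between -0.015 and 0.015 m and y of lidded_jar in the frame of empty_rack between -0.059 and -0.029 m and z of lidded_jar in the frame of empty_rack below 0.022 m)) and ((x of pepper_mill in the frame of empty_rack between -0.015 and 0.015 m and y of pepper_mill in the frame of empty_rack between -0.147 and -0.117 m and z of pepper_mill in the frame of empty_rack below 0.022 m) or (x of spice_jar in the frame of empty_rack between -0.015 and 0.015 m and y of spice_jar in the frame of empty_rack between -0.147 and -0.117 m and z of spice_jar in the frame of empty_rack below 0.022 m) or (x of salt_shaker in the frame of empty_rack between -0.015 and 0.015 m and y of salt_shaker in the frame of empty_rack between -0.147 and -0.117 m and z of salt_shaker in the frame of empty_rack below 0.022 m) or (x of lidded_jar in the frame of empty_rack between -0.015 and 0.015 m and y of lidded_jar in the frame of empty_rack between -0.147 and -0.117 m and z of lidded_jar in the frame of empty_rack below 0.022 m)) and angle between each of pepper_mill, spice_jar, salt_shaker, lidded_jar's own z axis and vertical below 0.1 rad and linear speed of each of pepper_mill, spice_jar, salt_shaker, lidded_jar below 0.02 m/s); the robot touches nothing.
It fails at once if a condiment is tipped by more than 0.5 rad (angle between any of pepper_mill, spice_jar, salt_shaker, lidded_jar's own z axis and vertical above 0.5 rad).
It fails at once if the cutter or the garlic is pushed more than 30 mm (distance of any of heart_cutter, garlic from where it was at the start of the episode above 0.03 m).
It also fails if it takes over 118 s, if anything falls off the work surface, if the arm or the gripper's body presses on something with over 40 N, if the wrist force passes 120 N, or if a joint passes its speed limit or range.

## Working session

There is one attempt and no reset: what is moved stays moved. The work goes in short steps, Python scripts to look and compute and a tool call to move; the robot and the scene stay as the last step left them, time stands still between calls to the robot, and variables do not carry over. Pictures are saved under pics/ and viewed, on a budget of 14 in all, crops included, one or two more only if the job needs it, and the job is handed in when it is done.

Besides the shell and the picture viewer there is one more tool, called after "Emit:" by a JSON object that holds its "op" and its "data", one argument or row to a line. step_arm: Moves the arm, as the interface text tells. Its arguments: {"type":"object","properties":{"targets":{"type":"array","items":{"type":"array","items":{"type":"number"}}},"fingers":{"type":"number"}},"required":["targets"]}

```bash
mkdir -p pics; ls
cat > h.py <<'E'
import numpy as np, cv2
from scipy.spatial.transform import Rotation as R
from bench import bot, vision, spotter
def cloud(n):
    c=vision.calibration(n); p,d=vision.grab_frame(n)
    f=210/np.tan(np.radians(c["vertical_fov"])/2)
    v,u=np.mgrid[0:420,0:560]
    X=np.stack([(u-c["cx"])/f*d,-(v-c["cy"])/f*d,-d],-1)
    W=X@np.array(c["rotation"]).T+np.array(c["origin"])
    W[d==0]=np.nan
    return p,d,W
E
python3 - <<'E'
from h import *
o=bot.get_obs();print(o)
for n in("scene","side"):
    c=vision.calibration(n);print({k:np.round(c[k],4).tolist() if not isinstance(c[k],str) else c[k] for k in c})
    p,d,W=cloud(n);cv2.imwrite(f"pics/{n}0.png",p)
    for q in("full_rack","empty_rack","pepper_mill","spice_jar","salt_shaker","lidded_jar","heart_cutter","garlic"):
        print(n,q,[(np.round(r["xyz"],3).tolist(),round(r["p"],2)) for r in spotter.recognise(n,q)])
E
```

```text
pics
{'clock': 0.0, 'joint_positions': array([ 1.12299894e+00,  5.33582136e-02,  1.61431457e+00,  5.45357226e-07,
        1.47602604e+00, -1.19002893e-01]), 'joint_velocities': array([ 0.00107625, -0.00253469,  0.00031326, -0.00102424, -0.00169927,
       -0.00235381]), 'effort': array([ 9.26625289e-04, -3.93686736e+01, -3.70174813e+01, -1.64281810e-04,
        7.15271453e-03,  1.57699799e-05]), 'tool_pos': array([0.20169464, 0.59126873, 0.40344952]), 'tool_rot': array([-0.69685771,  0.69828748, -0.11593185,  0.11551504]), 'contact_force': array([-0.49389845,  0.64487523, -0.83378922]), 'torque': array([ 0.00088076, -0.03019682, -0.02018946]), 'finger_gap': 0.08530921765666087}
{'vertical_fov': 42.3245, 'cx': 277.9219, 'cy': 213.5823, 'origin': [-0.3615, -0.5761, 1.0068], 'rotation': [0.8089, 0.3574, -0.2003, -0.4217]}Traceback (most recent call last):
  File "<stdin>", line 5, in <module>
  File "h.py", line 9, in cloud
    W=X@np.array(c["rotation"]).T+np.array(c["origin"])
      ~^~~~~~~~~~~~~~~~~~~~~~~~~~
ValueError: matmul: Input operand 1 has a mismatch in its core dimension 0, with gufunc signature (n?,k),(k,m?)->(n?,m?) (size 4 is different from 3)
```

```bash
sed -i 's/W=X@np.array(c\["rotation"\]).T/W=X@R.from_quat(np.roll(c["rotation"],-1)).as_matrix().T/' h.py
python3 - <<'E'
from h import *
for n in("scene","side"):
    c=vision.calibration(n);print(c)
    p,d,W=cloud(n);cv2.imwrite(f"pics/{n}0.png",p);np.save(f"{n}0.npy",W)
    for q in("full_rack","pepper_mill","spice_jar","salt_shaker","lidded_jar","heart_cutter","garlic"):
        print(n,q,[(np.round(r["xyz"],3).tolist(),round(r["p"],2)) for r in spotter.recognise(n,q)])
E
```

```text
{'vertical_fov': 42.324456131582025, 'cx': 277.9218668883186, 'cy': 213.5822889532427, 'origin': array([-0.36149277, -0.57606452,  1.00679241]), 'rotation': array([ 0.80889222,  0.35738732, -0.20025159, -0.42174279])}
scene full_rack [([0.542, 0.171, 0.012], 0.6)]
scene pepper_mill [([0.531, 0.257, 0.096], 0.88), ([0.402, 0.292, 0.08], 0.63), ([0.357, 0.398, 0.084], 0.6)]
scene spice_jar [([0.562, 0.086, 0.084], 0.69)]
scene salt_shaker [([0.555, 0.176, 0.067], 0.89)]
scene lidded_jar [([0.512, 0.335, 0.091], 0.9), ([0.541, 0.172, 0.014], 0.27)]
scene heart_cutter [([0.682, 0.121, 0.013], 0.71), ([0.683, -0.068, 0.033], 0.56)]
scene garlic [([0.684, -0.07, 0.036], 0.67)]
{'vertical_fov': 47.146576516482185, 'cx': 281.76253494452396, 'cy': 207.8062176064558, 'origin': array([ 0.12169218, -0.67333268,  1.01878914]), 'rotation': array([ 0.90933893,  0.32161126, -0.08740715, -0.24905602])}
side full_rack [([0.543, 0.163, 0.02], 0.97), ([0.498, -0.241, 0.016], 0.56)]
side pepper_mill [([0.537, 0.259, 0.101], 0.84), ([0.363, 0.396, 0.085], 0.77)]
side spice_jar [([0.571, 0.082, 0.088], 0.86)]
side salt_shaker [([0.559, 0.168, 0.068], 0.65), ([0.544, 0.161, 0.02], 0.29)]
side lidded_jar [([0.524, 0.334, 0.093], 0.74), ([0.542, 0.166, 0.015], 0.73)]
side heart_cutter [([0.684, 0.13, 0.017], 0.43)]
side garlic [([0.684, -0.075, 0.033], 0.75)]
```

View pics/scene0.png

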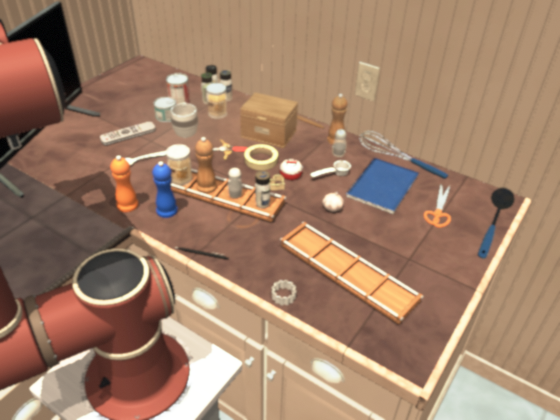

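View pics/side0.png

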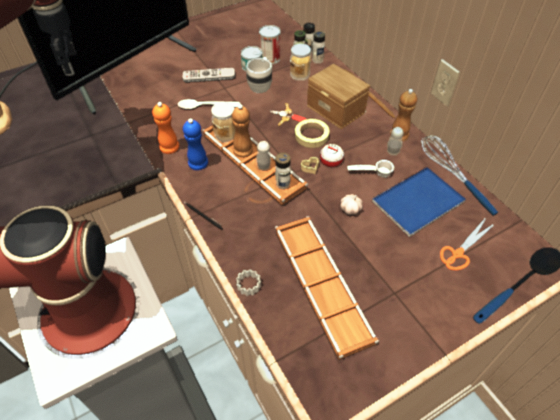

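Both pictures agree. The full rack is on the left (side px 200–305, 125–200) and the empty rack on the right (side px 325,285). From left to right the row is lidded jar (side 223,122), brown mill (241,132), salt shaker (264,155) and spice jar (283,172). The look-alikes are the orange mill (165,127), the blue mill (195,145) and the brown mill at the far back (405,112). Only the brown mill standing in the rack fits the description. Next I measure the racks and the tops, and make one enlarged crop.

Run:
```python
from h import *
W=np.concatenate([np.load(f"{n}0.npy").reshape(-1,3) for n in("scene","side")])
cams=[np.load(f"{n}0.npy").reshape(-1,3) for n in("scene","side")]
for n,C in zip(("scene","side"),cams):
    t=C[(abs(C[:,0]-.55)<.03)&(abs(C[:,1]+.02)<.03)]; print(n,"table z",np.nanmedian(t[:,2]),np.nanstd(t[:,2]))
    for nm,(cx,cy) in dict(full=(.543,.17),empty=(.5,-.235)).items():
        m=(abs(C[:,0]-cx)<.11)&(abs(C[:,1]-cy)<.23)&(C[:,2]>.010)&(C[:,2]<.036)
        P=C[m][:,:2].astype(np.float32)
        P=P[[ (np.hypot(*(P-p).T)<.006).sum()>4 for p in P]]
        (c,s,a)=cv2.minAreaRect(P*1000); print(nm,len(P),np.round(c,1),np.round(s,1),round(a,2))
    for q,(x,y,z0,z1) in dict(lid=(.518,.338,.108,.125),mill=(.531,.258,.139,.176),salt=(.557,.172,.09,.11),spice=(.566,.084,.115,.127)).items():
        m=(np.hypot(C[:,0]-x,C[:,1]-y)<.045)&(C[:,2]>z0)&(C[:,2]<z1)
        P=C[m]; c,r=cv2.minEnclosingCircle(P[:,:2].astype(np.float32)) if len(P) else (0,0)
        print(q,len(P),np.round(P.mean(0),4),np.round(c,4),round(r,4),'z',np.round(np.percentile(P[:,2],[50,95]),4))
    for y in(.0,):pass
p=cv2.imread("pics/side0.png");cv2.imwrite("pics/crop.png",cv2.resize(p[80:220,140:320],None,fx=4,fy=4,interpolation=cv2.INTER_CUBIC))
```

```text
scene table z -9.240234356799881e-05 0.011674908599187565
full 2262 [559.  150.9] [423.1 157.9] 89.15
empty 4690 [ 500.7 -220.3] [371.6 100.2] 81.69
lid 258 [0.5261 0.3488 0.115 ] [0.5295 0.3511] 0.034 z [0.1153 0.1187]
mill 247 [0.5379 0.2601 0.1596] [0.5439 0.2674] 0.0254 z [0.1606 0.1728]
salt 93 [0.5637 0.1784 0.0984] [0.5655 0.1796] 0.0183 z [0.0987 0.1053]
spice 122 [0.577  0.0928 0.1198] [0.577  0.0935] 0.0226 z [0.1198 0.123 ]
side table z 0.0025206717583026172 0.012414336452383915
full 2342 [533.4 172. ] [169.3 466.5] 7.28
empty 5742 [ 499.4 -216.9] [372.5  95.9] 81.87
lid 266 [0.5249 0.3503 0.1175] [0.5283 0.3542] 0.0328 z [0.1182 0.1214]
mill 254 [0.5402 0.2587 0.1616] [0.5444 0.2663] 0.0253 z [0.1634 0.1749]
salt 107 [0.5646 0.1793 0.1003] [0.5657 0.1819] 0.0175 z [0.1012 0.1067]
spice 150 [0.5757 0.0947 0.1216] [0.5776 0.095 ] 0.0217 z [0.1219 0.1249]
```

View pics/crop.png

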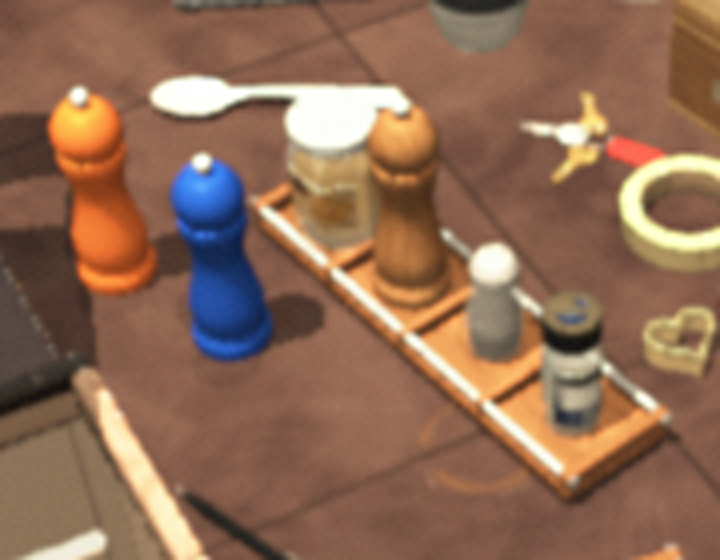

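The crop confirms it: the brown mill (crop 405,200) is second from the left, between the lidded jar (330,165) and the salt shaker (493,300). The blue and orange mills stand in front of the rack. Next I write the move helper.

```bash
cat >> h.py <<'E'
C0=np.array([.500,-.2185]); YE=-.144; YF=.184
def bay(y): return C0+y*np.array([-np.sin(YE),np.cos(YE)])
def delta(xy,z,yaw):
    "cm / rad from the measured pose to grasp point at xy,z with the jaws along yaw, tool down"
    o=bot.get_obs(); Rc=R.from_quat(np.roll(o["tool_rot"],-1)); M=Rc.as_matrix()
    best=None
    for s in(1,-1):
        zt=s*np.array([np.cos(yaw),np.sin(yaw),0]); xt=np.array([0,0,-1.]); yt=np.cross(zt,xt)
        rv=(Rc.inv()*R.from_matrix(np.stack([xt,yt,zt],1))).as_rotvec()
        if best is None or np.linalg.norm(rv)<np.linalg.norm(best): best=rv
    t=np.array([*xy,z+bot.grasp_offset])-o["tool_pos"]
    print("t",round(o["clock"],2),"pos",o["tool_pos"].round(4),"gap",round(o["finger_gap"],4),"F",o["contact_force"].round(1),"j",o["joint_positions"].round(2))
    print("shift cm",(M.T@t*100).round(2),"turn",best.round(3))
E
python3 - <<'E'
from h import *
o=bot.get_obs(); print(R.from_quat(np.roll(o["tool_rot"],-1)).as_matrix().round(3))
delta([.529,.3525],.305,YF)
for y in(-.132,-.044,.044,.132): print(bay(y).round(4))
E
```

```text
[[ 0.946  0.     0.323]
 [-0.323 -0.     0.946]
 [ 0.    -1.    -0.   ]]
t 0.85 pos [0.2018 0.5915 0.4047] gap 0.0851 F [-0.6 -0.2  0.1] j [ 1.12  0.05  1.61 -0.    1.48 -0.12]
shift cm [ 38.68  -5.5  -12.05] turn [0.824 0.824 1.409]
[ 0.4811 -0.3491]
[ 0.4937 -0.262 ]
[ 0.5063 -0.175 ]
[ 0.5189 -0.0879]
```

```bash
sed -i 's/xt=np.array(\[0,0,-1.\]); yt=np.cross(zt,xt)/yt=np.array([0,0,-1.]); xt=np.cross(yt,zt)/' h.py
python3 - <<'E'
from h import *
delta([.529,.3525],.305,YF)
E
```

```text
t 0.85 pos [0.2018 0.5915 0.4047] gap 0.0851 F [-0.6 -0.2  0.1] j [ 1.12  0.05  1.61 -0.    1.48 -0.12]
shift cm [ 38.68  -5.5  -12.05] turn [-0.     1.058  0.   ]
```

Emit:
{"op": "step_arm", "data": {
  "targets": [
    [3, -1.5, -1, 0, 0.1, 0],
    [7, -3, -2.2, 0, 0.2, 0],
    [11, -4.5, -3.5, 0, 0.32, 0],
    [15, -5.5, -4.7, 0, 0.43, 0],
    [19, -5.5, -6, 0, 0.53, 0]
  ],
  "fingers": 1
}}

```text
clock: 1.27
tool_pos: [0.3577, 0.4768, 0.4627]
tool_rot: [0.644, -0.641, 0.295, -0.296]
contact_force: [0.1, 0.8, 0.3]
finger_gap: 0.0851
```

Run:
```python
from h import *
delta([.529,.3525],.305,YF)
```

```text
t 1.27 pos [0.3577 0.4768 0.4627] gap 0.0851 F [0.1 0.8 0.3] j [ 0.8  -0.04  1.61  0.    1.57  0.09]
shift cm [20.58  0.32  4.94] turn [-0.005  0.524 -0.002]
```

Emit:
{"op": "step_arm", "data": {
  "targets": [
    [4, 0, 1, 0, 0.11, 0],
    [8, 0, 2, 0, 0.22, 0],
    [12, 0, 3, 0, 0.33, 0],
    [16, 0, 4, 0, 0.44, 0],
    [19.5, 0, 4.9, 0, 0.52, 0]
  ]
}}

```text
clock: 1.68
tool_pos: [0.5228, 0.3601, 0.4596]
tool_rot: [0.544, -0.544, 0.451, -0.452]
contact_force: [0.0, 0.5, -0.5]
finger_gap: 0.0852
```

Emit:
{"op": "step_arm", "data": {
  "targets": [
    [0, 0, 0, 0, 0, 0],
    [0, 0, 0, 0, 0, 0],
    [0, 0, 0, 0, 0, 0],
    [0, 0, 0, 0, 0, 0],
    [0, 0, 0, 0, 0, 0]
  ]
}}

```text
clock: 2.1
tool_pos: [0.52, 0.363, 0.4596]
tool_rot: [0.546, -0.546, 0.449, -0.449]
contact_force: [0.5, -0.5, -1.2]
finger_gap: 0.0855
```

Run:
```python
from h import *
p,d,W=cloud("wrist"); cv2.imwrite("pics/w1.png",p); np.save("w1.npy",W)
delta([.529,.3525],.104,YF)
C=W.reshape(-1,3)
for q,(x,y,z0,z1) in dict(lid=(.529,.3525,.108,.128),mill=(.5435,.266,.139,.176),salt=(.5655,.1805,.09,.11)).items():
    m=(np.hypot(C[:,0]-x,C[:,1]-y)<.045)&(C[:,2]>z0)&(C[:,2]<z1); P=C[m]
    if len(P)>5:
        c,r=cv2.minEnclosingCircle(P[:,:2].astype(np.float32)); print(q,len(P),P.mean(0).round(4),np.round(c,4),round(r,4))
```

```text
t 2.15 pos [0.52   0.363  0.4596] gap 0.0854 F [-0.1 -0.4 -0.2] j [0.49 0.05 1.53 0.   1.57 0.3 ]
shift cm [ 1.2  20.09  0.68] turn [-0.    0.01 -0.  ]
lid 2791 [0.5306 0.3583 0.1162] [0.531 0.357] 0.0332
mill 1677 [0.5441 0.2786 0.1648] [0.5462 0.2699] 0.025
salt 479 [0.5672 0.1895 0.0997] [0.5679 0.1857] 0.0172
```

View pics/w1.png

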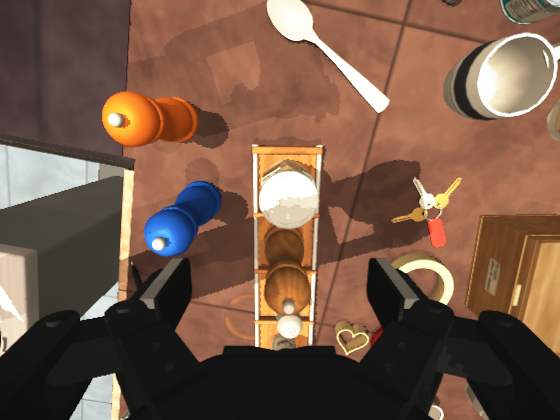

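The wrist view shows the lid at (289,195), the mill head at (287,290) and the salt top at (289,327), with the rack rods aligned with the jaws. Now I descend on the jar.

Emit:
{"op": "step_arm", "data": {
  "targets": [
    [0.3, 2.5, 0.3, 0, 0, 0],
    [0.6, 6, 0.6, 0, 0, 0],
    [0.9, 9.5, 0.8, 0, 0.01, 0],
    [0.9, 12, 0.8, 0, 0.01, 0],
    [0.9, 13, 0.8, 0, 0.01, 0]
  ]
}}

```text
clock: 2.57
tool_pos: [0.5287, 0.3546, 0.3241]
tool_rot: [-0.541, 0.546, -0.453, 0.451]
contact_force: [-1.1, 0.2, -0.4]
finger_gap: 0.0854
```

Emit:
{"op": "step_arm", "data": {
  "targets": [
    [0, 2, 0, 0, 0, 0],
    [0, 4, 0, 0, 0, 0],
    [0, 6, 0, 0, 0, 0],
    [0, 7, 0, 0, 0, 0],
    [0, 7, 0, 0, 0, 0]
  ]
}}

```text
clock: 2.98
tool_pos: [0.5295, 0.3548, 0.2573]
tool_rot: [-0.542, 0.545, -0.453, 0.452]
contact_force: [-0.2, 0.5, -0.1]
finger_gap: 0.0854
```

Run:
```python
from h import *
delta([.530,.355],.104,YF)
```

```text
t 2.98 pos [0.5295 0.3548 0.2573] gap 0.0854 F [-0.2  0.5 -0.1] j [0.47 0.21 1.7  0.   1.24 0.29]
shift cm [-0.01 -0.14  0.05] turn [ 0.004 -0.001  0.001]
```

Emit:
{"op": "step_arm", "data": {
  "targets": [
    [0, 0, 0, 0, 0, 0],
    [0, 0, 0, 0, 0, 0],
    [0, 0, 0, 0, 0, 0],
    [0, 0, 0, 0, 0, 0],
    [0, 0, 0, 0, 0, 0]
  ],
  "fingers": 0
}}

```text
clock: 3.4
tool_pos: [0.5314, 0.3552, 0.262]
tool_rot: [0.545, -0.542, 0.452, -0.453]
contact_force: [0.3, 1.0, 6.6]
finger_gap: 0.0646
```

Emit:
{"op": "step_arm", "data": {
  "targets": [
    [0, 0, 0, 0, 0, 0],
    [0, 0, 0, 0, 0, 0],
    [0, -0.5, 0, 0, 0, 0],
    [0, -1, 0, 0, 0, 0],
    [0, -2, 0, 0, 0, 0]
  ]
}}

```text
clock: 3.82
tool_pos: [0.5293, 0.354, 0.2764]
tool_rot: [-0.541, 0.546, -0.453, 0.452]
contact_force: [-1.1, -0.1, -6.5]
finger_gap: 0.0641
```

Emit:
{"op": "step_arm", "data": {
  "targets": [
    [0, -3, 0, 0, 0, 0],
    [0, -7, 0, 0, 0, 0],
    [0, -11, 0, 0, 0, 0],
    [0, -15, 0, 0, 0, 0],
    [0, -18, 0, 0, 0, 0]
  ]
}}

```text
clock: 4.23
tool_pos: [0.5302, 0.3545, 0.4632]
tool_rot: [0.544, -0.543, 0.452, -0.453]
contact_force: [1.6, 0.5, -4.3]
finger_gap: 0.0643
```

Run:
```python
from h import *
delta([.481,-.349],.305,YE)
```

```text
t 4.23 pos [0.5302 0.3545 0.4632] gap 0.0643 F [ 1.6  0.5 -4.3] j [ 0.47  0.05  1.51 -0.    1.57  0.29]
shift cm [ 68.3    0.27 -17.58] turn [-0.002  0.326 -0.001]
```

Emit:
{"op": "step_arm", "data": {
  "targets": [
    [1, 0, -0.3, 0, 0, 0],
    [3, 0, -0.8, 0, 0, 0],
    [6, 0, -1.5, 0, 0, 0],
    [10, 0, -2.5, 0, 0, 0],
    [14, 0, -3.6, 0, 0, 0]
  ]
}}

```text
clock: 4.65
tool_pos: [0.5195, 0.209, 0.4561]
tool_rot: [-0.542, 0.545, -0.453, 0.451]
contact_force: [1.0, -1.1, -6.1]
finger_gap: 0.0641
```

Emit:
{"op": "step_arm", "data": {
  "targets": [
    [4, 0, -1, 0, 0, 0],
    [8, 0, -2, 0, 0, 0],
    [12, 0, -3, 0, 0, 0],
    [16, 0, -4, 0, 0, 0],
    [20, 0, -5, 0, 0, 0]
  ]
}}

```text
clock: 5.07
tool_pos: [0.5061, 0.0027, 0.4565]
tool_rot: [-0.542, 0.544, -0.454, 0.451]
contact_force: [0.7, -0.4, -6.0]
finger_gap: 0.0642
```

Emit:
{"op": "step_arm", "data": {
  "targets": [
    [4, 0, -1, 0, 0, 0],
    [8, 0, -2, 0, 0, 0],
    [12, 0, -3, 0, 0, 0],
    [16, 0, -4, 0, 0, 0],
    [20, 0, -5, 0, 0, 0]
  ]
}}

```text
clock: 5.48
tool_pos: [0.493, -0.2029, 0.4565]
tool_rot: [-0.543, 0.544, -0.454, 0.451]
contact_force: [1.7, 0.1, -6.6]
finger_gap: 0.0639
```

Emit:
{"op": "step_arm", "data": {
  "targets": [
    [4, 0, -1, 0, 0.06, 0],
    [8, 0, -2, 0, 0.13, 0],
    [11, 0, -3, 0, 0.2, 0],
    [13, 0, -3.7, 0, 0.27, 0],
    [14, 0, -4, 0, 0.33, 0]
  ]
}}

```text
clock: 5.9
tool_pos: [0.4787, -0.3488, 0.4559]
tool_rot: [0.459, -0.461, 0.539, -0.536]
contact_force: [0.4, 0.1, -5.8]
finger_gap: 0.0637
```

Emit:
{"op": "step_arm", "data": {
  "targets": [
    [0, 0, 0, 0, 0, 0],
    [0, 0, 0, 0, 0, 0],
    [0, 0, 0, 0, 0, 0],
    [0, 0, 0, 0, 0, 0],
    [0, 0, 0, 0, 0, 0]
  ]
}}

```text
clock: 6.32
tool_pos: [0.4807, -0.3449, 0.4592]
tool_rot: [0.462, -0.462, 0.535, -0.535]
contact_force: [1.1, 0.9, -5.4]
finger_gap: 0.0638
```

Run:
```python
from h import *
p,d,W=cloud("wrist"); cv2.imwrite("pics/w2.png",p); np.save("w2.npy",W)
delta([.481,-.349],.104,YE)
C=W.reshape(-1,3)
m=(abs(C[:,0]-.5)<.12)&(abs(C[:,1]+.2)<.25)&(C[:,2]>.010)&(C[:,2]<.036)
P=C[m][:,:2].astype(np.float32);print(cv2.minAreaRect(P*1000),len(P))
```

```text
t 6.37 pos [ 0.4808 -0.345   0.4594] gap 0.0644 F [ 0.2 -0.6 -6.3] j [-0.75 -0.05  1.63  0.    1.57 -0.6 ]
shift cm [ 0.4  20.07  0.08] turn [ 0.    -0.002 -0.   ]
((497.1625671386719, -247.6585235595703), (228.22474670410156, 93.01235961914062), 81.63674926757812) 13059
```

View pics/w2.png

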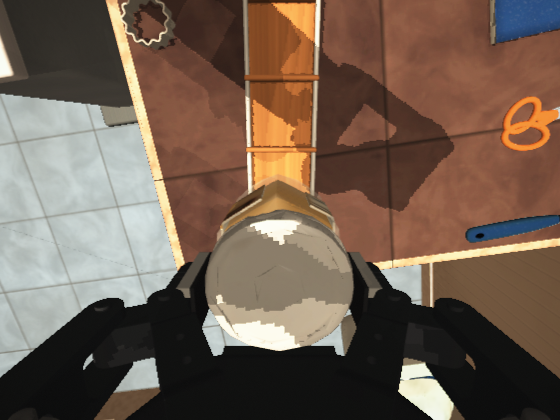

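The wrist view shows the jar gripped (280,280) and the rack bays beyond it, with dividers at rows 77 and 150. I check the rack's position along its length against those, and the jar's offset in the grip.

Run:
```python
from h import *
W=np.load("w2.npy")
for v in(77,150):
    print(v,[W[r,283].round(4).tolist() for r in range(v-4,v+5,2)])
C=W.reshape(-1,3); m=(np.hypot(C[:,0]-.481,C[:,1]+.345)<.06)&(C[:,2]>.305)&(C[:,2]<.34); P=C[m]
print(len(P),np.percentile(P[:,2],[5,50,95]).round(4)); P=P[abs(P[:,2]-np.median(P[:,2]))<.004]
print(cv2.minAreaRect((P[:,:2]*1000).astype(np.float32)),P.mean(0))
print(bay(0),bay(-.088))
```

```text
77 [[0.5047, -0.2125, 0.015], [0.5038, -0.2171, 0.0302], [0.5036, -0.2192, 0.029], [0.5032, -0.2215, 0.0291], [0.5031, -0.2229, 0.023]]
150 [[0.4918, -0.3029, 0.0155], [0.4914, -0.3045, 0.03], [0.491, -0.3073, 0.0279], [0.4907, -0.3099, 0.0276], [0.4903, -0.3135, 0.0156]]
20683 [0.3112 0.3136 0.3362]
((482.0809631347656, -341.051025390625), (70.82545471191406, 65.84521484375), 32.195125579833984) [ 0.48059288 -0.34068546  0.31344492]
[ 0.5    -0.2185] [ 0.48737175 -0.30558919]
```

Emit:
{"op": "step_arm", "data": {
  "targets": [
    [0.2, 2, 0.1, 0, 0, 0],
    [0.5, 5, 0.2, 0, 0, 0],
    [0.8, 9, 0.25, 0, 0, 0],
    [0.8, 12, 0.25, 0, 0, 0],
    [0.8, 14, 0.25, 0, 0, 0]
  ]
}}

```text
clock: 6.78
tool_pos: [0.4812, -0.3528, 0.3152]
tool_rot: [0.462, -0.462, 0.537, -0.533]
contact_force: [-0.3, 0.7, -6.9]
finger_gap: 0.0642
```

Emit:
{"op": "step_arm", "data": {
  "targets": [
    [0, 1.5, 0, 0, 0, 0],
    [0, 3, 0, 0, 0, 0],
    [0, 4, 0, 0, 0, 0],
    [0, 4.8, 0, 0, 0, 0],
    [0, 5, 0, 0, 0, 0]
  ]
}}

```text
clock: 7.2
tool_pos: [0.4817, -0.3537, 0.2681]
tool_rot: [0.462, -0.462, 0.536, -0.535]
contact_force: [-0.6, 0.5, -6.2]
finger_gap: 0.0644
```

```bash
sed -i 's/C0=.*; YE/C0=np.array([.501,-.2195]); YE/' h.py
python3 - <<'E'
from h import *
delta([.482,-.353],.105,YE)
E
```

```text
t 7.2 pos [ 0.4817 -0.3537  0.2681] gap 0.0644 F [-0.6  0.5 -6.2] j [-0.76  0.11  1.79 -0.    1.24 -0.61]
shift cm [-0.07  0.84  0.02] turn [ 0.002 -0.003 -0.001]
```

Emit:
{"op": "step_arm", "data": {
  "targets": [
    [0, 0.1, 0, 0, 0, 0],
    [0, 0.25, 0, 0, 0, 0],
    [0, 0.4, 0, 0, 0, 0],
    [0, 0.5, 0, 0, 0, 0],
    [0, 0.5, 0, 0, 0, 0]
  ]
}}

```text
clock: 7.62
tool_pos: [0.4819, -0.3543, 0.2649]
tool_rot: [-0.462, 0.462, -0.535, 0.536]
contact_force: [0.4, 0.0, -6.1]
finger_gap: 0.0643
```

Emit:
{"op": "step_arm", "data": {
  "targets": [
    [0, 0.1, 0, 0, 0, 0],
    [0, 0.2, 0, 0, 0, 0],
    [0, 0.3, 0, 0, 0, 0],
    [0, 0.4, 0, 0, 0, 0],
    [0, 0.4, 0, 0, 0, 0]
  ]
}}

```text
clock: 8.03
tool_pos: [0.4821, -0.3544, 0.262]
tool_rot: [-0.462, 0.462, -0.535, 0.536]
contact_force: [-1.7, 3.2, 2.9]
finger_gap: 0.0643
```

Emit:
{"op": "step_arm", "data": {
  "targets": [
    [0, 0, 0, 0, 0, 0],
    [0, 0, 0, 0, 0, 0],
    [0, 0, 0, 0, 0, 0],
    [0, 0, 0, 0, 0, 0],
    [0, 0, 0, 0, 0, 0]
  ],
  "fingers": 1
}}

```text
clock: 8.45
tool_pos: [0.482, -0.3543, 0.2607]
tool_rot: [-0.462, 0.462, -0.535, 0.536]
contact_force: [-0.0, 0.6, -0.6]
finger_gap: 0.0854
```

Emit:
{"op": "step_arm", "data": {
  "targets": [
    [0, -1, 0, 0, 0, 0],
    [0, -3, 0, 0, 0, 0],
    [0, -7, 0, 0, 0, 0],
    [0, -11, 0, 0, 0, 0],
    [0, -15, 0, 0, 0, 0]
  ]
}}

```text
clock: 8.87
tool_pos: [0.4816, -0.3539, 0.4125]
tool_rot: [0.462, -0.462, 0.536, -0.536]
contact_force: [0.4, -0.8, 1.0]
finger_gap: 0.0854
```

Run:
```python
from h import *
p,d,W=cloud("side"); cv2.imwrite("pics/s1.png",p)
C=W.reshape(-1,3)
m=(np.hypot(C[:,0]-.482,C[:,1]+.350)<.05)&(C[:,2]>.108)&(C[:,2]<.128); P=C[m]
c,r=cv2.minEnclosingCircle(P[:,:2].astype(np.float32)); print(len(P),P.mean(0),c,r,bay(-.132))
delta([.5445,.268],.335,YF)
```

```text
784 [ 0.47896508 -0.3546231   0.11737783] (0.4805883467197418, -0.35281801223754883) 0.033565834164619446 [ 0.48205762 -0.35013379]
t 8.92 pos [ 0.4828 -0.355   0.4238] gap 0.0855 F [ 2.  -1.5  6. ] j [-0.76 -0.02  1.66  0.    1.49 -0.61]
shift cm [-62.46  -7.2   -2.99] turn [-0.012 -0.332  0.011]
```

Emit:
{"op": "step_arm", "data": {
  "targets": [
    [-1.5, -2, 0, 0, 0, 0],
    [-4, -4, -0.2, 0, 0, 0],
    [-7.5, -6, -0.4, 0, 0, 0],
    [-11, -7, -0.6, 0, 0, 0],
    [-15, -7, -0.8, 0, 0, 0]
  ]
}}

```text
clock: 9.33
tool_pos: [0.496, -0.2039, 0.485]
tool_rot: [-0.462, 0.46, -0.534, 0.538]
contact_force: [1.0, 0.3, 0.5]
finger_gap: 0.0853
```

Emit:
{"op": "step_arm", "data": {
  "targets": [
    [-4, 0, -0.2, 0, 0, 0],
    [-8, 0, -0.4, 0, 0, 0],
    [-12, 0, -0.6, 0, 0, 0],
    [-16, 0, -0.8, 0, 0, 0],
    [-20, 0, -1, 0, 0, 0]
  ]
}}

```text
clock: 9.75
tool_pos: [0.5152, -0.0034, 0.4814]
tool_rot: [-0.462, 0.461, -0.535, 0.536]
contact_force: [-0.1, 0.9, -0.7]
finger_gap: 0.0853
```

Emit:
{"op": "step_arm", "data": {
  "targets": [
    [-4, 0, -0.2, 0, -0.03, 0],
    [-8, 0, -0.4, 0, -0.1, 0],
    [-12, 0, -0.6, 0, -0.18, 0],
    [-16, 0, -0.8, 0, -0.26, 0],
    [-20, 0, -1, 0, -0.33, 0]
  ]
}}

```text
clock: 10.17
tool_pos: [0.5348, 0.196, 0.4814]
tool_rot: [0.545, -0.544, 0.451, -0.452]
contact_force: [1.5, -0.1, -0.9]
finger_gap: 0.0853
```

Run:
```python
from h import *
delta([.545,.268],.335,YF)
```

```text
t 10.17 pos [0.5348 0.196  0.4814] gap 0.0853 F [ 1.5 -0.1 -0.9] j [ 0.22 -0.11  1.65 -0.    1.6   0.03]
shift cm [-6.89 -0.83  2.33] turn [-0.002  0.002  0.   ]
```

Emit:
{"op": "step_arm", "data": {
  "targets": [
    [0, 0, 0, 0, 0, 0],
    [0, 0, 0, 0, 0, 0],
    [0, 0, 0, 0, 0, 0],
    [0, 0, 0, 0, 0, 0],
    [0, 0, 0, 0, 0, 0]
  ]
}}

```text
clock: 10.58
tool_pos: [0.5354, 0.1927, 0.4807]
tool_rot: [0.543, -0.543, 0.453, -0.453]
contact_force: [-0.3, -0.5, -0.4]
finger_gap: 0.0857
```

```bash
cat >> h.py <<'E'
def tops(C,names):
    C=C.reshape(-1,3)
    D=dict(mill=(.545,.268,.143,.174),salt=(.567,.183,.09,.11),spice=(.577,.095,.115,.127))
    for q in names:
        x,y,z0,z1=D[q]
        m=(np.hypot(C[:,0]-x,C[:,1]-y)<.04)&(C[:,2]>z0)&(C[:,2]<z1); P=C[m]
        if len(P)>5:
            c,r=cv2.minEnclosingCircle(P[:,:2].astype(np.float32)); print(q,len(P),P.mean(0).round(4),np.round(c,4),round(r,4))
E
python3 - <<'E'
from h import *
p,d,W=cloud("wrist"); cv2.imwrite("pics/w3.png",p)
tops(W,["mill","salt","spice"])
delta([.545,.268],.153,YF)
E
```

```text
mill 2036 [0.545  0.2688 0.167 ] [0.5464 0.2687] 0.0249
salt 594 [0.5673 0.1863 0.1001] [0.5685 0.1847] 0.0173
spice 794 [0.5776 0.0974 0.1201] [0.5779 0.0961] 0.0204
t 10.63 pos [0.5354 0.1927 0.4807] gap 0.0855 F [ 0.   0.4 -0.3] j [ 0.21 -0.11  1.65 -0.    1.6   0.03]
shift cm [-7.24 17.3   2.29] turn [-0.    -0.004  0.   ]
```

Emit:
{"op": "step_arm", "data": {
  "targets": [
    [-2, 0, 0.6, 0, 0, 0],
    [-4.5, 0.5, 1.4, 0, 0, 0],
    [-6.5, 2, 2.1, 0, 0, 0],
    [-7.2, 4, 2.4, 0, 0, 0],
    [-7.2, 7, 2.4, 0, 0, 0]
  ]
}}

```text
clock: 11.05
tool_pos: [0.5467, 0.2699, 0.413]
tool_rot: [0.545, -0.541, 0.451, -0.453]
contact_force: [0.4, 0.1, 0.5]
finger_gap: 0.0854
```

Emit:
{"op": "step_arm", "data": {
  "targets": [
    [0, 3, 0, 0, 0, 0],
    [0, 6, 0, 0, 0, 0],
    [0, 8.5, 0, 0, 0, 0],
    [0, 10.2, 0, 0, 0, 0],
    [0, 10.2, 0, 0, 0, 0]
  ]
}}

```text
clock: 11.47
tool_pos: [0.5445, 0.2675, 0.3031]
tool_rot: [-0.54, 0.546, -0.455, 0.451]
contact_force: [-0.9, -0.2, 0.2]
finger_gap: 0.0852
```

Run:
```python
from h import *
delta([.546,.2685],.153,YF)
```

```text
t 11.47 pos [0.5445 0.2675 0.3031] gap 0.0852 F [-0.9 -0.2  0.2] j [ 0.33  0.09  1.74 -0.    1.31  0.15]
shift cm [-0.07 -0.46  0.16] turn [ 0.009 -0.004  0.001]
```

Emit:
{"op": "step_arm", "data": {
  "targets": [
    [0, 0, 0.1, 0, 0, 0],
    [0, 0, 0.1, 0, 0, 0],
    [0, 0, 0.1, 0, 0, 0],
    [0, 0, 0.1, 0, 0, 0],
    [0, 0, 0.1, 0, 0, 0]
  ],
  "fingers": 0
}}

```text
clock: 11.88
tool_pos: [0.5477, 0.2695, 0.3116]
tool_rot: [0.545, -0.542, 0.452, -0.453]
contact_force: [-0.3, 0.3, 6.2]
finger_gap: 0.0461
```

Emit:
{"op": "step_arm", "data": {
  "targets": [
    [0, 0, 0, 0, 0, 0],
    [0, 0, 0, 0, 0, 0],
    [0, 0, 0, 0, 0, 0],
    [0, -0.5, 0, 0, 0, 0],
    [0, -1.5, 0, 0, 0, 0]
  ]
}}

```text
clock: 12.3
tool_pos: [0.5463, 0.2691, 0.3225]
tool_rot: [-0.542, 0.544, -0.453, 0.452]
contact_force: [0.3, -0.0, -2.5]
finger_gap: 0.0457
```

Run:
```python
from h import *
delta(bay(-.044),.335,YE)
```

```text
t 12.3 pos [0.5463 0.2691 0.3225] gap 0.0457 F [ 0.3 -0.  -2.5] j [ 0.34  0.08  1.73 -0.    1.34  0.15]
shift cm [ 51.41 -16.65 -14.75] turn [0.003 0.326 0.001]
```

Emit:
{"op": "step_arm", "data": {
  "targets": [
    [0, -3, 0, 0, 0, 0],
    [0, -7, 0, 0, 0, 0],
    [0, -11, 0, 0, 0, 0],
    [0, -14.5, 0, 0, 0, 0],
    [0, -16.5, 0, 0, 0, 0]
  ]
}}

```text
clock: 12.72
tool_pos: [0.5466, 0.2692, 0.4948]
tool_rot: [0.546, -0.541, 0.451, -0.454]
contact_force: [0.5, 0.9, -0.8]
finger_gap: 0.0456
```

Emit:
{"op": "step_arm", "data": {
  "targets": [
    [1, 0, -0.3, 0, 0, 0],
    [3, 0, -0.8, 0, 0, 0],
    [6, 0, -1.7, 0, 0, 0],
    [9.5, 0, -2.7, 0, 0, 0],
    [13, 0, -3.7, 0, 0, 0]
  ]
}}

```text
clock: 13.13
tool_pos: [0.5331, 0.1333, 0.4864]
tool_rot: [-0.543, 0.545, -0.453, 0.451]
contact_force: [-0.4, -0.2, -1.9]
finger_gap: 0.0461
```

Emit:
{"op": "step_arm", "data": {
  "targets": [
    [4, 0, -1.1, 0, 0, 0],
    [8, 0, -2.2, 0, 0, 0],
    [12, 0, -3.4, 0, 0, 0],
    [16, 0, -4.5, 0, 0, 0],
    [20, 0, -5.7, 0, 0, 0]
  ]
}}

```text
clock: 13.55
tool_pos: [0.5129, -0.0743, 0.4867]
tool_rot: [-0.543, 0.544, -0.453, 0.452]
contact_force: [0.1, -0.3, -2.3]
finger_gap: 0.0457
```

Emit:
{"op": "step_arm", "data": {
  "targets": [
    [4, 0, -1.1, 0, 0.03, 0],
    [8, 0, -2.3, 0, 0.1, 0],
    [12, 0, -3.5, 0, 0.18, 0],
    [15.5, 0, -4.6, 0, 0.26, 0],
    [17.5, 0, -5.2, 0, 0.33, 0]
  ]
}}

```text
clock: 13.97
tool_pos: [0.493, -0.2573, 0.4863]
tool_rot: [0.459, -0.461, 0.538, -0.536]
contact_force: [-0.6, 0.9, -2.0]
finger_gap: 0.0462
```

Emit:
{"op": "step_arm", "data": {
  "targets": [
    [0.4, 0, 0, 0, 0, 0],
    [0.5, 0, 0, 0, 0, 0],
    [0.5, 0, 0, 0, 0, 0],
    [0.5, 0, 0, 0, 0, 0],
    [0.5, 0, 0, 0, 0, 0]
  ]
}}

```text
clock: 14.38
tool_pos: [0.4941, -0.2574, 0.4883]
tool_rot: [0.462, -0.462, 0.535, -0.535]
contact_force: [0.7, 0.6, -1.3]
finger_gap: 0.0458
```

Run:
```python
from h import *
p,d,W=cloud("wrist"); cv2.imwrite("pics/w4.png",p)
delta(bay(-.044),.153,YE)
t=bot.get_obs()["tool_pos"];C=W.reshape(-1,3); m=(np.hypot(C[:,0]-t[0],C[:,1]-t[1])<.04)&(C[:,2]>t[2]-.158)&(C[:,2]<t[2]-.12); P=C[m]
print(len(P),cv2.minEnclosingCircle(P[:,:2].astype(np.float32)), np.percentile(P[:,2],[5,50,95,99.5])-t[2])
```

```text
t 14.43 pos [ 0.4942 -0.2575  0.4884] gap 0.046 F [ 0.7 -0.7 -1.3] j [-0.61 -0.15  1.67  0.    1.62 -0.47]
shift cm [ 0.55 18.07  0.13] turn [-0.    -0.002 -0.   ]
12300 ((0.4941599369049072, -0.25743985176086426), 0.040050700306892395) [-0.15445369 -0.14105158 -0.12401108 -0.12031893]
```

View pics/w4.png

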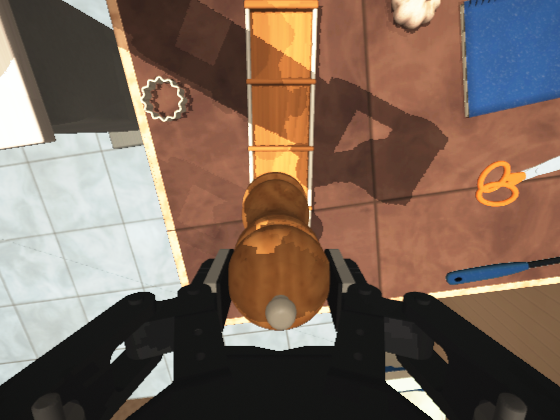

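The mill hangs straight in the grip (280,270), with the rack bays above it in the picture. Now I lower it.

Emit:
{"op": "step_arm", "data": {
  "targets": [
    [0.3, 2, 0.1, 0, 0, 0],
    [0.55, 5, 0.1, 0, 0, 0],
    [0.55, 8.5, 0.1, 0, 0, 0],
    [0.55, 12, 0.1, 0, 0, 0],
    [0.55, 14, 0.1, 0, 0, 0]
  ]
}}

```text
clock: 14.85
tool_pos: [0.4934, -0.2626, 0.3441]
tool_rot: [0.462, -0.463, 0.537, -0.533]
contact_force: [0.1, 0.6, -2.9]
finger_gap: 0.0458
```

Emit:
{"op": "step_arm", "data": {
  "targets": [
    [0, 1.2, 0, 0, 0, 0],
    [0, 2.2, 0, 0, 0, 0],
    [0, 2.9, 0, 0, 0, 0],
    [0, 3.2, 0, 0, 0, 0],
    [0, 3.4, 0, 0, 0, 0]
  ]
}}

```text
clock: 15.27
tool_pos: [0.4946, -0.2644, 0.3155]
tool_rot: [-0.462, 0.462, -0.535, 0.536]
contact_force: [0.0, 0.0, -2.0]
finger_gap: 0.046
```

Emit:
{"op": "step_arm", "data": {
  "targets": [
    [0, 0.1, 0, 0, 0, 0],
    [0, 0.2, 0, 0, 0, 0],
    [0, 0.3, 0, 0, 0, 0],
    [0, 0.4, 0, 0, 0, 0],
    [0, 0.4, 0, 0, 0, 0]
  ]
}}

```text
clock: 15.68
tool_pos: [0.4944, -0.2645, 0.3118]
tool_rot: [-0.462, 0.462, -0.535, 0.536]
contact_force: [-1.6, 0.3, 3.7]
finger_gap: 0.0459
```

Contact: the force went from -2 to +3.7. I release and go up.

Emit:
{"op": "step_arm", "data": {
  "targets": [
    [0, 0, 0, 0, 0, 0],
    [0, 0, 0, 0, 0, 0],
    [0, 0, 0, 0, 0, 0],
    [0, 0, 0, 0, 0, 0],
    [0, 0, 0, 0, 0, 0]
  ],
  "fingers": 1
}}

```text
clock: 16.1
tool_pos: [0.4941, -0.2642, 0.3104]
tool_rot: [0.462, -0.462, 0.536, -0.536]
contact_force: [-0.7, 0.1, 0.3]
finger_gap: 0.0852
```

Emit:
{"op": "step_arm", "data": {
  "targets": [
    [0, -1, 0, 0, 0, 0],
    [0, -3, 0, 0, 0, 0],
    [0, -7, 0, 0, 0, 0],
    [0, -11, 0, 0, 0, 0],
    [0, -15, 0, 0, 0, 0]
  ]
}}

```text
clock: 16.52
tool_pos: [0.4937, -0.264, 0.4625]
tool_rot: [0.462, -0.462, 0.536, -0.535]
contact_force: [1.3, -1.4, -0.8]
finger_gap: 0.0858
```

Run:
```python
from h import *
p,d,W=cloud("side"); cv2.imwrite("pics/s2.png",p)
C=W.reshape(-1,3); b=bay(-.044)
m=(np.hypot(C[:,0]-b[0],C[:,1]-b[1])<.04)&(C[:,2]>.143)&(C[:,2]<.176); P=C[m]
c,r=cv2.minEnclosingCircle(P[:,:2].astype(np.float32)); print(len(P),P.mean(0),c,r,b)
delta([.5675,.185],.305,YF)
```

```text
393 [ 0.48463958 -0.27140969  0.16529747] (0.4898947477340698, -0.26550132036209106) 0.024998269975185394 [ 0.49468587 -0.2630446 ]
t 16.57 pos [ 0.4946 -0.2646  0.4737] gap 0.0853 F [ 1.5 -0.8  7.1] j [-0.62 -0.14  1.68 -0.    1.58 -0.48]
shift cm [-45.55   1.07   0.57] turn [-0.013 -0.332  0.01 ]
```

View pics/s2.png

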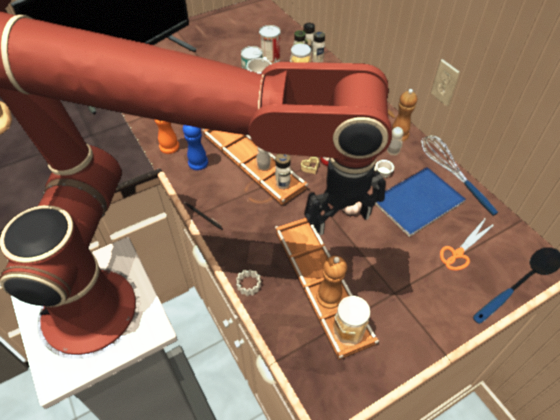

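The picture shows the jar (352,320) and the mill (333,275) standing upright in the two right-hand bays. Salt (264,155) and spice (283,172) are still in the left rack. The salt shaker is next.

Emit:
{"op": "step_arm", "data": {
  "targets": [
    [-1.5, 0, 0, 0, 0, 0],
    [-4, 0, 0, 0, 0, 0],
    [-7.5, 0.5, 0, 0, 0, 0],
    [-11, 1, 0, 0, 0, 0],
    [-15, 1, 0, 0, 0, 0]
  ]
}}

```text
clock: 16.98
tool_pos: [0.5157, -0.1145, 0.4484]
tool_rot: [0.461, -0.462, 0.537, -0.535]
contact_force: [0.7, 0.2, 0.1]
finger_gap: 0.0854
```

Emit:
{"op": "step_arm", "data": {
  "targets": [
    [-4, 0, 0, 0, 0, 0],
    [-8, 0, 0.1, 0, -0.05, 0],
    [-12, 0, 0.3, 0, -0.1, 0],
    [-16, 0, 0.5, 0, -0.16, 0],
    [-20, 0, 0.6, 0, -0.22, 0]
  ]
}}

```text
clock: 17.4
tool_pos: [0.5511, 0.0835, 0.4497]
tool_rot: [-0.518, 0.519, -0.481, 0.48]
contact_force: [0.2, -0.3, -0.2]
finger_gap: 0.0854
```

Run:
```python
from h import *
delta([.5675,.185],.225,YF)
```

```text
t 17.4 pos [0.5511 0.0835 0.4497] gap 0.0854 F [ 0.2 -0.3 -0.2] j [ 0.02 -0.13  1.72  0.    1.56 -0.06]
shift cm [-9.99  7.    2.4 ] turn [ 0.001 -0.109 -0.   ]
```

Emit:
{"op": "step_arm", "data": {
  "targets": [
    [-3.5, 0.5, 0.8, 0, -0.04, 0],
    [-6.5, 2, 1.6, 0, -0.08, 0],
    [-8.5, 4, 2.1, 0, -0.11, 0],
    [-9.6, 6, 2.4, 0, -0.11, 0],
    [-9.6, 7, 2.4, 0, -0.11, 0]
  ]
}}

```text
clock: 17.82
tool_pos: [0.5675, 0.1809, 0.3765]
tool_rot: [-0.543, 0.546, -0.453, 0.45]
contact_force: [1.1, -1.0, -0.3]
finger_gap: 0.0856
```

Emit:
{"op": "step_arm", "data": {
  "targets": [
    [0, 0, 0, 0, 0, 0],
    [0, 0, 0, 0, 0, 0],
    [0, 0, 0, 0, 0, 0],
    [0, 0, 0, 0, 0, 0],
    [0, 0, 0, 0, 0, 0]
  ]
}}

```text
clock: 18.23
tool_pos: [0.569, 0.1778, 0.3822]
tool_rot: [0.544, -0.542, 0.452, -0.453]
contact_force: [0.1, -0.6, -0.7]
finger_gap: 0.0856
```

Run:
```python
from h import *
p,d,W=cloud("wrist"); cv2.imwrite("pics/w5.png",p); tops(W,["salt","spice"])
delta([.5675,.185],.074,YF)
```

```text
salt 1125 [0.5681 0.1866 0.1001] [0.5685 0.1846] 0.0172
spice 1483 [0.578  0.0979 0.1201] [0.5781 0.0961] 0.0207
t 18.28 pos [0.569  0.1778 0.382 ] gap 0.0854 F [0.4 0.1 0.8] j [ 0.18 -0.    1.71 -0.    1.43 -0.  ]
shift cm [-0.73 15.33 -0.05] turn [-0.002 -0.003  0.   ]
```

Emit:
{"op": "step_arm", "data": {
  "targets": [
    [-0.4, 2, 0, 0, 0, 0],
    [-0.7, 5, 0, 0, 0, 0],
    [-0.7, 8, 0, 0, 0, 0],
    [-0.7, 10, 0, 0, 0, 0],
    [-0.7, 11, 0, 0, 0, 0]
  ]
}}

```text
clock: 18.7
tool_pos: [0.5664, 0.1849, 0.2673]
tool_rot: [-0.542, 0.545, -0.454, 0.452]
contact_force: [0.1, 1.3, -0.3]
finger_gap: 0.0853
```

Emit:
{"op": "step_arm", "data": {
  "targets": [
    [0, 1, 0, 0, 0, 0],
    [0, 2.2, 0, 0, 0, 0],
    [0, 3.3, 0, 0, 0, 0],
    [0, 4, 0, 0, 0, 0],
    [0, 4.2, 0, 0, 0, 0]
  ]
}}

```text
clock: 19.12
tool_pos: [0.5672, 0.1853, 0.2273]
tool_rot: [-0.543, 0.544, -0.453, 0.452]
contact_force: [0.3, 0.1, -0.0]
finger_gap: 0.0856
```

Emit:
{"op": "step_arm", "data": {
  "targets": [
    [0, 0, 0, 0, 0, 0],
    [0, 0, 0, 0, 0, 0],
    [0, 0, 0, 0, 0, 0],
    [0, 0, 0, 0, 0, 0],
    [0, 0, 0, 0, 0, 0]
  ],
  "fingers": 0
}}

```text
clock: 19.53
tool_pos: [0.568, 0.1855, 0.2299]
tool_rot: [0.544, -0.543, 0.452, -0.453]
contact_force: [0.8, -0.6, 5.3]
finger_gap: 0.0356
```

Emit:
{"op": "step_arm", "data": {
  "targets": [
    [0, 0, 0, 0, 0, 0],
    [0, 0, 0, 0, 0, 0],
    [0, 0, 0, 0, 0, 0],
    [0, -0.5, 0, 0, 0, 0],
    [0, -1.5, 0, 0, 0, 0]
  ]
}}

```text
clock: 19.95
tool_pos: [0.5665, 0.1852, 0.2418]
tool_rot: [-0.542, 0.544, -0.453, 0.452]
contact_force: [0.3, -0.8, -1.7]
finger_gap: 0.0356
```

Run:
```python
from h import *
delta(bay(.044),.265,YE)
```

```text
t 19.95 pos [0.5665 0.1852 0.2418] gap 0.0356 F [ 0.3 -0.8 -1.7] j [ 0.19  0.14  1.81 -0.    1.2   0.01]
shift cm [ 34.45 -17.73 -12.42] turn [0.004 0.326 0.001]
```

Emit:
{"op": "step_arm", "data": {
  "targets": [
    [0, -3, 0, 0, 0, 0],
    [0, -7, 0, 0, 0, 0],
    [0, -11, 0, 0, 0, 0],
    [0, -15, 0, 0, 0, 0],
    [0, -17.5, 0, 0, 0, 0]
  ]
}}

```text
clock: 20.37
tool_pos: [0.5674, 0.1854, 0.424]
tool_rot: [0.545, -0.542, 0.451, -0.454]
contact_force: [1.1, 1.2, -0.2]
finger_gap: 0.0358
```

Emit:
{"op": "step_arm", "data": {
  "targets": [
    [1, 0, -0.3, 0, 0, 0],
    [3, 0, -1, 0, 0, 0],
    [6, 0, -2.1, 0, 0, 0],
    [9.5, 0, -3.4, 0, 0, 0],
    [13, 0, -4.7, 0, 0, 0]
  ]
}}

```text
clock: 20.78
tool_pos: [0.5438, 0.048, 0.4175]
tool_rot: [-0.543, 0.544, -0.453, 0.452]
contact_force: [0.1, -0.7, -1.0]
finger_gap: 0.0355
```

Emit:
{"op": "step_arm", "data": {
  "targets": [
    [4, 0, -1.4, 0, 0.03, 0],
    [8, 0, -2.9, 0, 0.1, 0],
    [12, 0, -4.4, 0, 0.18, 0],
    [16, 0, -5.8, 0, 0.26, 0],
    [19.5, 0, -7, 0, 0.33, 0]
  ]
}}

```text
clock: 21.2
tool_pos: [0.5098, -0.1573, 0.4177]
tool_rot: [0.46, -0.461, 0.537, -0.536]
contact_force: [1.2, 0.5, -0.3]
finger_gap: 0.0354
```

Emit:
{"op": "step_arm", "data": {
  "targets": [
    [0.8, 0, 0, 0, 0, 0],
    [1.3, 0, 0, 0, 0, 0],
    [1.5, 0, 0, 0, 0, 0],
    [1.5, 0, 0, 0, 0, 0],
    [1.5, 0, 0, 0, 0, 0]
  ]
}}

```text
clock: 21.62
tool_pos: [0.5092, -0.1691, 0.4182]
tool_rot: [0.462, -0.462, 0.535, -0.535]
contact_force: [0.0, -0.4, -0.7]
finger_gap: 0.0358
```

Run:
```python
from h import *
p,d,W=cloud("wrist"); cv2.imwrite("pics/w6.png",p)
delta(bay(.044),.074,YE)
t=bot.get_obs()["tool_pos"];C=W.reshape(-1,3); m=(np.hypot(C[:,0]-t[0],C[:,1]-t[1])<.03)&(C[:,2]>t[2]-.15)&(C[:,2]<t[2]-.11); P=C[m]
print(len(P),cv2.minEnclosingCircle(P[:,:2].astype(np.float32)), np.percentile(P[:,2],[5,50,95,99.5])-t[2])
```

```text
t 21.67 pos [ 0.5092 -0.169   0.4183] gap 0.0355 F [-1.1  0.1 -1. ] j [-0.46 -0.17  1.8   0.    1.51 -0.31]
shift cm [ 0.73 18.96 -0.08] turn [ 0.    -0.002 -0.   ]
8960 ((0.5102733373641968, -0.16207346320152283), 0.029242027550935745) [-0.14617397 -0.13010258 -0.11962784 -0.11553483]
```

View pics/w6.png

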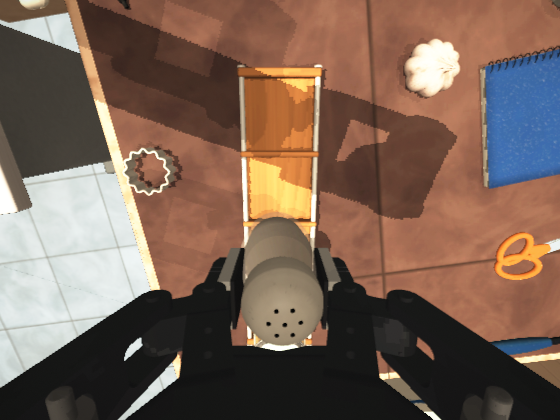

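The shaker hangs upright in the grip (283,300), and the third bay lies beneath it. Now I lower it.

Emit:
{"op": "step_arm", "data": {
  "targets": [
    [0.4, 2, -0.1, 0, 0, 0],
    [0.7, 5, -0.1, 0, 0, 0],
    [0.7, 9, -0.1, 0, 0, 0],
    [0.7, 12.5, -0.1, 0, 0, 0],
    [0.7, 14.5, -0.1, 0, 0, 0]
  ]
}}

```text
clock: 22.08
tool_pos: [0.5058, -0.175, 0.2689]
tool_rot: [0.461, -0.463, 0.537, -0.533]
contact_force: [-0.6, -0.1, -1.2]
finger_gap: 0.0352
```

Emit:
{"op": "step_arm", "data": {
  "targets": [
    [0, 1.2, 0, 0, 0, 0],
    [0, 2.2, 0, 0, 0, 0],
    [0, 3, 0, 0, 0, 0],
    [0, 3.5, 0, 0, 0, 0],
    [0, 3.8, 0, 0, 0, 0]
  ]
}}

```text
clock: 22.5
tool_pos: [0.5075, -0.1771, 0.2361]
tool_rot: [-0.462, 0.462, -0.535, 0.536]
contact_force: [-0.6, -0.2, -0.3]
finger_gap: 0.0357
```

Emit:
{"op": "step_arm", "data": {
  "targets": [
    [0, 0.1, 0, 0, 0, 0],
    [0, 0.2, 0, 0, 0, 0],
    [0, 0.3, 0, 0, 0, 0],
    [0, 0.4, 0, 0, 0, 0],
    [0, 0.4, 0, 0, 0, 0]
  ]
}}

```text
clock: 22.92
tool_pos: [0.507, -0.1771, 0.2317]
tool_rot: [-0.462, 0.462, -0.535, 0.536]
contact_force: [0.1, 0.5, -1.1]
finger_gap: 0.0356
```

Emit:
{"op": "step_arm", "data": {
  "targets": [
    [0, 0.1, 0, 0, 0, 0],
    [0, 0.15, 0, 0, 0, 0],
    [0, 0.2, 0, 0, 0, 0],
    [0, 0.25, 0, 0, 0, 0],
    [0, 0.25, 0, 0, 0, 0]
  ]
}}

```text
clock: 23.33
tool_pos: [0.5071, -0.1771, 0.2299]
tool_rot: [0.462, -0.462, 0.536, -0.536]
contact_force: [-1.9, 1.5, 4.6]
finger_gap: 0.0354
```

On the floor. I release, retreat and head for the spice jar.

Emit:
{"op": "step_arm", "data": {
  "targets": [
    [0, 0, 0, 0, 0, 0],
    [0, 0, 0, 0, 0, 0],
    [0, 0, 0, 0, 0, 0],
    [0, 0, 0, 0, 0, 0],
    [0, 0, 0, 0, 0, 0]
  ],
  "fingers": 1
}}

```text
clock: 23.75
tool_pos: [0.5069, -0.177, 0.2288]
tool_rot: [0.462, -0.462, 0.536, -0.536]
contact_force: [0.8, -0.4, -0.4]
finger_gap: 0.0855
```

Emit:
{"op": "step_arm", "data": {
  "targets": [
    [0, -1, 0, 0, 0, 0],
    [0, -3, 0, 0, 0, 0],
    [0, -7, 0, 0, 0, 0],
    [0, -11, 0, 0, 0, 0],
    [0, -15, 0, 0, 0, 0]
  ]
}}

```text
clock: 24.17
tool_pos: [0.5065, -0.1768, 0.3809]
tool_rot: [0.462, -0.462, 0.536, -0.535]
contact_force: [1.4, -0.9, -0.0]
finger_gap: 0.0854
```

Run:
```python
from h import *
p,d,W=cloud("side"); cv2.imwrite("pics/s3.png",p)
C=W.reshape(-1,3); b=bay(.044)
m=(np.hypot(C[:,0]-b[0],C[:,1]-b[1])<.04)&(C[:,2]>.09)&(C[:,2]<.11); P=C[m]
c,r=cv2.minEnclosingCircle(P[:,:2].astype(np.float32)); print(len(P),P.mean(0),c,r,b)
delta([.578,.096],.225,YF)
```

```text
160 [ 0.50313693 -0.18222125  0.1006473 ] (0.5048777461051941, -0.17963138222694397) 0.016630616039037704 [ 0.50731413 -0.1759554 ]
t 24.22 pos [ 0.5085 -0.1777  0.3917] gap 0.0859 F [ 2.2 -0.6  6.6] j [-0.47 -0.15  1.83  0.    1.45 -0.33]
shift cm [-28.1    1.11   2.83] turn [-0.014 -0.332  0.007]
```

Emit:
{"op": "step_arm", "data": {
  "targets": [
    [-1.5, 0, 0, 0, 0, 0],
    [-4.5, 0, 0.3, 0, 0, 0],
    [-8, 0, 0.7, 0, -0.04, 0],
    [-12, 0, 1.2, 0, -0.1, 0],
    [-16, 0, 1.6, 0, -0.16, 0]
  ]
}}

```text
clock: 24.63
tool_pos: [0.5465, -0.0198, 0.3798]
tool_rot: [0.504, -0.503, 0.496, -0.497]
contact_force: [0.7, -0.1, -0.8]
finger_gap: 0.0858
```

Run:
```python
from h import *
delta([.578,.096],.225,YF)
```

```text
t 24.63 pos [ 0.5465 -0.0198  0.3798] gap 0.0858 F [ 0.7 -0.1 -0.8] j [-0.17 -0.12  1.82  0.    1.44 -0.19]
shift cm [-1.154e+01  1.000e-02  3.310e+00] turn [-0.001 -0.17   0.   ]
```

Emit:
{"op": "step_arm", "data": {
  "targets": [
    [-3.5, 0, 1, 0, -0.05, 0],
    [-7, 0, 2, 0, -0.1, 0],
    [-9.5, 0, 2.7, 0, -0.15, 0],
    [-10.8, 0, 3.1, 0, -0.17, 0],
    [-11.2, 0, 3.2, 0, -0.17, 0]
  ]
}}

```text
clock: 25.05
tool_pos: [0.5773, 0.093, 0.3793]
tool_rot: [0.544, -0.544, 0.452, -0.452]
contact_force: [-0.1, -0.4, 0.2]
finger_gap: 0.0853
```

Emit:
{"op": "step_arm", "data": {
  "targets": [
    [0, 0, 0, 0, 0, 0],
    [0, 0, 0, 0, 0, 0],
    [0, 0, 0, 0, 0, 0],
    [0, 0, 0, 0, 0, 0],
    [0, 0, 0, 0, 0, 0]
  ]
}}

```text
clock: 25.47
tool_pos: [0.5769, 0.0901, 0.379]
tool_rot: [-0.543, 0.543, -0.453, 0.453]
contact_force: [-0.6, 0.6, 0.3]
finger_gap: 0.0852
```

Run:
```python
from h import *
p,d,W=cloud("wrist"); cv2.imwrite("pics/w7.png",p); tops(W,["spice"])
delta([.578,.096],.086,YF)
```

```text
spice 1924 [0.578  0.0969 0.1203] [0.578 0.096] 0.0204
t 25.52 pos [0.577  0.0903 0.379 ] gap 0.085 F [ 0.   0.9 -0.2] j [ 0.03 -0.03  1.74 -0.    1.43 -0.15]
shift cm [-0.54 13.83  0.2 ] turn [-0.    -0.004  0.   ]
```

Emit:
{"op": "step_arm", "data": {
  "targets": [
    [-0.3, 2, 0.1, 0, 0, 0],
    [-0.5, 4.5, 0.2, 0, 0, 0],
    [-0.5, 7, 0.2, 0, 0, 0],
    [-0.5, 9, 0.2, 0, 0, 0],
    [-0.5, 10, 0.2, 0, 0, 0]
  ]
}}

```text
clock: 25.93
tool_pos: [0.5769, 0.0961, 0.2756]
tool_rot: [-0.542, 0.544, -0.454, 0.451]
contact_force: [-0.3, 0.3, -1.3]
finger_gap: 0.0858
```

Emit:
{"op": "step_arm", "data": {
  "targets": [
    [0, 1, 0, 0, 0, 0],
    [0, 2.2, 0, 0, 0, 0],
    [0, 3.2, 0, 0, 0, 0],
    [0, 3.6, 0, 0, 0, 0],
    [0, 3.8, 0, 0, 0, 0]
  ]
}}

```text
clock: 26.35
tool_pos: [0.578, 0.0965, 0.2403]
tool_rot: [-0.543, 0.544, -0.453, 0.452]
contact_force: [-0.5, 0.6, 0.3]
finger_gap: 0.0858
```

Emit:
{"op": "step_arm", "data": {
  "targets": [
    [0, 0, 0, 0, 0, 0],
    [0, 0, 0, 0, 0, 0],
    [0, 0, 0, 0, 0, 0],
    [0, 0, 0, 0, 0, 0],
    [0, 0, 0, 0, 0, 0]
  ],
  "fingers": 0
}}

```text
clock: 26.77
tool_pos: [0.5786, 0.0966, 0.2421]
tool_rot: [0.544, -0.543, 0.452, -0.453]
contact_force: [-0.2, -0.3, 2.7]
finger_gap: 0.0398
```

Emit:
{"op": "step_arm", "data": {
  "targets": [
    [0, 0, 0, 0, 0, 0],
    [0, 0, 0, 0, 0, 0],
    [0, 0, 0, 0, 0, 0],
    [0, -0.5, 0, 0, 0, 0],
    [0, -1.5, 0, 0, 0, 0]
  ]
}}

```text
clock: 27.18
tool_pos: [0.5769, 0.0964, 0.254]
tool_rot: [-0.542, 0.545, -0.454, 0.451]
contact_force: [0.0, -0.2, -1.6]
finger_gap: 0.0397
```

Run:
```python
from h import *
delta(bay(.132),.245,YE)
```

```text
t 27.18 pos [0.5769 0.0964 0.254 ] gap 0.0397 F [ 0.  -0.2 -1.6] j [ 0.04  0.1   1.83 -0.    1.22 -0.14]
shift cm [ 17.18 -14.53  -9.03] turn [0.005 0.326 0.   ]
```

Emit:
{"op": "step_arm", "data": {
  "targets": [
    [0, -3, 0, 0, 0, 0],
    [0, -6, 0, 0, 0, 0],
    [0, -9.5, 0, 0, 0, 0],
    [0, -12.5, 0, 0, 0, 0],
    [0, -14.5, 0, 0, 0, 0]
  ]
}}

```text
clock: 27.6
tool_pos: [0.5781, 0.0965, 0.405]
tool_rot: [0.544, -0.543, 0.451, -0.453]
contact_force: [0.8, -0.6, -0.5]
finger_gap: 0.0397
```

Emit:
{"op": "step_arm", "data": {
  "targets": [
    [1, 0, -0.5, 0, 0.03, 0],
    [4, 0, -2.1, 0, 0.1, 0],
    [8, 0, -4.2, 0, 0.18, 0],
    [12, 0, -6.3, 0, 0.26, 0],
    [15, 0, -7.9, 0, 0.33, 0]
  ]
}}

```text
clock: 28.02
tool_pos: [0.5259, -0.0668, 0.3991]
tool_rot: [0.46, -0.461, 0.537, -0.536]
contact_force: [0.2, -0.2, -1.1]
finger_gap: 0.0398
```

Emit:
{"op": "step_arm", "data": {
  "targets": [
    [1, 0, -0.2, 0, 0, 0],
    [1.5, 0, -0.3, 0, 0, 0],
    [1.7, 0, -0.4, 0, 0, 0],
    [1.7, 0, -0.4, 0, 0, 0],
    [1.7, 0, -0.4, 0, 0, 0]
  ]
}}

```text
clock: 28.43
tool_pos: [0.5212, -0.0806, 0.4005]
tool_rot: [0.462, -0.462, 0.536, -0.535]
contact_force: [-0.3, 0.4, -0.8]
finger_gap: 0.0397
```

Run:
```python
from h import *
p,d,W=cloud("wrist"); cv2.imwrite("pics/w8.png",p)
delta(bay(.132),.086,YE)
```

```text
t 28.48 pos [ 0.5213 -0.0805  0.4007] gap 0.0394 F [ 0.2  1.6 -1.4] j [-0.29 -0.18  1.84  0.    1.48 -0.15]
shift cm [ 8.6e-01  1.6e+01 -1.0e-02] turn [ 0.    -0.002 -0.   ]
```

View pics/w8.png

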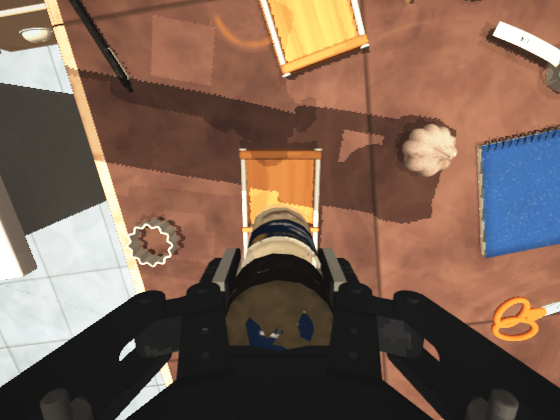

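The spice jar is upright in the grip (280,300) with the last bay below it, and the garlic (430,150) is well clear. Now I lower it.

Emit:
{"op": "step_arm", "data": {
  "targets": [
    [0.4, 2, 0, 0, 0, 0],
    [0.8, 5, 0, 0, 0, 0],
    [0.8, 8, 0, 0, 0, 0],
    [0.8, 10.5, 0, 0, 0, 0],
    [0.8, 12, 0, 0, 0, 0]
  ]
}}

```text
clock: 28.9
tool_pos: [0.5191, -0.088, 0.2773]
tool_rot: [0.461, -0.463, 0.537, -0.534]
contact_force: [-0.2, 0.9, -1.0]
finger_gap: 0.0395
```

Emit:
{"op": "step_arm", "data": {
  "targets": [
    [0, 1, 0, 0, 0, 0],
    [0, 2, 0, 0, 0, 0],
    [0, 2.8, 0, 0, 0, 0],
    [0, 3.2, 0, 0, 0, 0],
    [0, 3.5, 0, 0, 0, 0]
  ]
}}

```text
clock: 29.32
tool_pos: [0.5202, -0.0893, 0.2461]
tool_rot: [-0.462, 0.462, -0.535, 0.536]
contact_force: [-0.2, 0.5, -1.0]
finger_gap: 0.0397
```

Emit:
{"op": "step_arm", "data": {
  "targets": [
    [0, 0.1, 0, 0, 0, 0],
    [0, 0.2, 0, 0, 0, 0],
    [0, 0.3, 0, 0, 0, 0],
    [0, 0.35, 0, 0, 0, 0],
    [0, 0.35, 0, 0, 0, 0]
  ]
}}

```text
clock: 29.73
tool_pos: [0.52, -0.0895, 0.2428]
tool_rot: [-0.462, 0.462, -0.535, 0.536]
contact_force: [0.8, -0.3, -1.3]
finger_gap: 0.0394
```

Emit:
{"op": "step_arm", "data": {
  "targets": [
    [0, 0.1, 0, 0, 0, 0],
    [0, 0.15, 0, 0, 0, 0],
    [0, 0.2, 0, 0, 0, 0],
    [0, 0.25, 0, 0, 0, 0],
    [0, 0.25, 0, 0, 0, 0]
  ]
}}

```text
clock: 30.15
tool_pos: [0.5204, -0.0896, 0.242]
tool_rot: [-0.462, 0.462, -0.536, 0.536]
contact_force: [-4.7, 1.5, 9.7]
finger_gap: 0.0399
```

Emit:
{"op": "step_arm", "data": {
  "targets": [
    [0, -0.1, 0, 0, 0, 0],
    [0, -0.1, 0, 0, 0, 0],
    [0, -0.1, 0, 0, 0, 0],
    [0, -0.1, 0, 0, 0, 0],
    [0, -0.1, 0, 0, 0, 0]
  ],
  "fingers": 1
}}

```text
clock: 30.57
tool_pos: [0.5198, -0.0894, 0.2407]
tool_rot: [0.462, -0.462, 0.536, -0.535]
contact_force: [0.4, 0.9, -0.3]
finger_gap: 0.0851
```

Emit:
{"op": "step_arm", "data": {
  "targets": [
    [0, -1, 0, 0, 0, 0],
    [0, -3, 0, 0, 0, 0],
    [0, -7, 0, 0, 0, 0],
    [0, -11, 0, 0, 0, 0],
    [0, -15, 0, 0, 0, 0]
  ]
}}

```text
clock: 30.98
tool_pos: [0.5194, -0.0893, 0.3929]
tool_rot: [0.462, -0.462, 0.536, -0.535]
contact_force: [1.1, -0.9, 0.8]
finger_gap: 0.0857
```

Emit:
{"op": "step_arm", "data": {
  "targets": [
    [-3, -1, 0, 0, 0, 0],
    [-7, -3, 0, 0, 0, 0],
    [-11, -4, 0, 0, 0, 0],
    [-14, -4, 0, 0, 0, 0],
    [-15, -4, 0, 0, 0, 0]
  ]
}}

```text
clock: 31.4
tool_pos: [0.5421, 0.0623, 0.4334]
tool_rot: [-0.464, 0.461, -0.534, 0.535]
contact_force: [0.4, 0.2, 0.2]
finger_gap: 0.0857
```

Emit:
{"op": "step_arm", "data": {
  "targets": [
    [0, 0, 0, 0, 0, 0],
    [0, 0, 0, 0, 0, 0],
    [0, 0, 0, 0, 0, 0],
    [0, 0, 0, 0, 0, 0],
    [0, 0, 0, 0, 0, 0]
  ]
}}

```text
clock: 31.82
tool_pos: [0.5419, 0.0577, 0.4306]
tool_rot: [0.461, -0.461, 0.536, -0.536]
contact_force: [-0.1, 0.1, 0.3]
finger_gap: 0.0857
```

Run:
```python
from h import *
for n in("side","scene"):
    p,d,W=cloud(n); cv2.imwrite(f"pics/{n}9.png",p); C=W.reshape(-1,3)
    for q,y,z0,z1 in(("lid",-.132,.108,.128),("mill",-.044,.143,.176),("salt",.044,.09,.11),("spice",.132,.113,.127)):
        b=bay(y); m=(np.hypot(C[:,0]-b[0],C[:,1]-b[1])<.045)&(C[:,2]>z0)&(C[:,2]<z1); P=C[m]
        if len(P)>5:
            c,r=cv2.minEnclosingCircle(P[:,:2].astype(np.float32)); print(n,q,len(P),(np.array(c)-b).round(4),round(r,4),P[:,2].max().round(4))
    for q in("garlic","heart_cutter"): print(q,[(np.round(r["xyz"],3).tolist(),round(r["p"],2)) for r in spotter.recognise(n,q)])
print(bot.get_obs()["contact_force"],bot.get_obs()["clock"])
```

```text
side lid 791 [-0.0012 -0.003 ] 0.034 0.1237
side mill 406 [-0.0041 -0.0023] 0.0252 0.176
side salt 157 [-0.0017 -0.0045] 0.017 0.1078
side spice 212 [-0.0023 -0.0008] 0.0218 0.1263
garlic [([0.69, -0.073, 0.034], 0.56), ([0.494, -0.19, 0.071], 0.4)]
heart_cutter [([0.682, 0.127, 0.014], 0.66), ([0.471, -0.369, 0.117], 0.23)]
scene lid 570 [-0.0003 -0.0051] 0.0361 0.1212
scene mill 343 [-0.0063 -0.0045] 0.0254 0.1756
scene salt 127 [-0.0024 -0.0058] 0.0173 0.1058
scene spice 168 [ 0.0001 -0.0027] 0.0232 0.124
garlic [([0.686, -0.069, 0.034], 0.86)]
heart_cutter [([0.68, 0.124, 0.014], 0.65)]
[-0.10001924 -0.7013921  -0.0731509 ] 32.1167
```

View pics/side9.png

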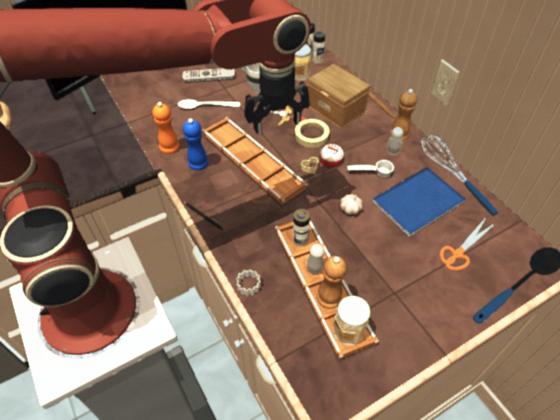

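All four stand upright in the right rack: spice (302,226), salt (316,258), mill (333,278) and jar (351,318). Each is within about 8 mm of its bay's centre. The left rack is empty, and the garlic (350,204) and cutter (310,165) are in place. I hand the job in.

```bash
python3 -c "
from bench import bot; print(bot.finish_job())"
```

```text
the job is handed in; nothing more can be done
None
```

I moved the row in reverse, one at a time: the lidded jar to the rightmost bay of the empty rack, then the brown pepper mill, the salt shaker and the spice jar to the leftmost. I handed the job in at about 32 s of the 118 s; it reported no verdict.

**Placement:** in the last check, both fixed cameras showed each condiment within about 8 mm of its bay's centre, against the 15 mm allowed. The worst was the mill, off by 6 mm in x and 5 mm in y in the scene view. The two cameras disagreed with each other by 2–3 mm. The measured top heights fit all four standing on the bay floors, and they look upright in the final picture.

**Bystanders:** the garlic and the cutter were found within about 6 mm of their first positions, close to the network's own accuracy. Two weak extra detections (a second "garlic" and a second "cutter" on the placed condiments) were false.

**Robot:** the gripper ended open and clear, with contact force near zero. The highest force I read was about 10 N, when the spice jar touched the bay floor.

**One mismatch:** the salt shaker gripped at 36 mm where 44 mm was expected. It carried and stood normally.

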